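# Centre the vial on the balance pan

## Robot

A 6-joint arm with a two-finger parallel gripper is mounted at the origin on a cart in front of the work surface, level with it; the furniture and walls round the work are solid. World frame = base frame: x ahead of the robot, y to its left, z up, the work surface at z = 0. Lengths are in m, angles in rad, forces in N, time in s.
With the tool pointing down it reaches from about 0.35 to 0.775 m from the base axis. Payload 5.5 kg.
Tool frame: the origin (TCP) lies where the fingers leave the gripper's body, on its centre line; the fingertips stand env.tip_reach ahead of it and the grasp point (between the pads) lies 54 mm ahead of it (env.tip_reach is the distance from the TCP to the fingertips, in m); z points along the fingers, y is the line along which they close (so a half turn about z gives the same grasp; the last joint's range is limited). The gripper opens to 85 mm and grips with 20 to 120 N. Pads are 22 mm wide; open, the fingers measure 114 mm over their backs; the gripper's body (76 mm by 85 mm) begins 54 mm behind the grasp point. The pads swing forward as they close: fully open they stand 13 mm farther back than shut.
Start: joints at [-1.314, 0.313, 0.046, 1.304, 0, 1.431], TCP at [0.222, -0.53, 0.304] pointing down, gripper open.
Joint ranges: [-2.76, 2.76], [-0.86, 1.69], [-1.03, 1.26], [-2.2, 2.34], [-1.47, 1.5], [-3.14, 3.14]. Speed limits (rad/s): [2.57, 2.57, 3.14, 3.14, 3.14, 3.14].

## Interface

Orientations are given as a unit quaternion [w, x, y, z].
In Python, from workcell import status, optics, hand_in, env gives the robot as it stands.
- The arm moves only by the shell command python3 -m handwheel 'ROWS' [FORCE]. ROWS is a JSON object whose one key "deltas" holds a list of rows, each a list of 5 numbers: the opening, from -1 (shut) to 1 (fully open), then the shift along the tool's x, y, z in units of 40 mm (1.0 is 40 mm), then the turn about the tool's z in units of 10 degrees (1.0 is 10 degrees). In form: {"deltas": [[jaw, x, y, z, roll], ...]}. A call has 1 to 20 rows; each row shifts and turns the commanded pose from where the row before left it, along the tool's axes as they then stand; what a row does not reach is not made up. A row lasts 1/8 s, in which the tool goes at most 62.5 mm and 10.7 degrees, less where a joint would pass 70% of its speed; a pose out of reach is approached as far as the arm can. A call is refused whole if a number of a shift passes 1 or a number of a turn 1, either way. A call with a gripper value outside its range is refused whole. The fingers move at their own pace and stop on an object; FORCE is the grip in N (left out, the last holds). Time passes only in rows, so rows that do not move let the fingers close. It gives the time, the measured TCP pose, the force, the opening and the grip force at its end, in the units of the state.
- status.get_state(): the state, without advancing time (a new reading comes with each control period).
- optics.read_camera(name): name is "scene" or "top" or "wrist"; returns a dict with "frame" (384x512x3 uint8, red, green, blue), "depth" (384x512 float32, m along the optical axis (not along the pixel's ray), 0 where there is no reading), "vfov" (degrees; the focal length in pixels is half the picture's height over the tangent of half this angle, whatever the lens; pixels are square), "cx", "cy" (the principal point, pixels), "origin" and "attitude" of the camera in the world. Camera axes: x right, y down, z forward; pixel columns grow to the right and rows downward; lengths in m; the calibration is good to about 2 mm. A picture is of the moment at which its call begins.
- hand_in(): hands the job in; it is judged then, once.
The state is a dict: "clock": time; "joint_pos": joint angles; "qvel": joint speeds; "tau": joint torques, N m; "tcp_pos": TCP position; "orientation": TCP orientation; "wrist_force": force on the tool from outside, world axes, zero at the start; "ft_torque": the same for the moment, N m; "finger_gap": finger opening in m; "grip_force": force on a finger pad.
Only numpy, scipy, OpenCV 4.12 (cv2) and the standard library are available. Lean on these libraries where they do the work, as an engineer would, in place of code of your own. Each camera call takes 0.05 s, during which the arm holds its last target. There are 200 camera calls.

## Task

A small vial stands well off-centre, out at the rim, on the little round pan of the milligram balance. With gentle taps or pushes of the fingertips slide it to the middle of the pan, so that the ring engraved in the pan shows all the way round its foot, and leave it standing there upright. Do not grip, lift, topple or knock it off, and leave the two other vials and the specimen pot where they stand.

Things in the scene. Friction and masses are not known exactly. Their poses are not given: they have to be found in the camera images.
- vial: The vial to centre: small brown glass injection vial with white collar and flat cap, 27 mm in diameter (solid as a 27 mm cylinder up to 60 mm), 66 mm tall, 25 to 50 g, upright on the balance pan. Origin at the centre of its underside, z up along it. It slides when pushed close above its foot and tips when pushed near or above mid-height.
- pan_top (a point): The centre of the top face of the balance pan: a flat fixed steel disc 52 mm in diameter and 4 mm thick, its top about 40 mm above the counter. Engraved ring on it, concentric, 38 mm inside and 41 mm outside diameter. z is up. At the start the vial's axis is 11 to 17 mm from this point, in any direction.
- balance: The balance housing, fixed: a low white box 150 x 104 mm, top 25 mm above the counter, black display and two small keys on its front (-x) end. Origin at the centre of its underside on the counter; the pan's centre is 30 mm from it towards the housing's own +x. The pan's underside is 11 mm above the housing's top.
- brown_vial: Bystander on the counter beside the balance: brown vial, white cap, 31 mm in diameter, 71 mm tall; origin at the centre of its underside.
- clear_vial: Bystander on the counter beside the balance: clear vial, 25 mm in diameter, 60 mm tall; origin at the centre of its underside.
- specimen_pot: Bystander on the counter beside the balance: white specimen pot with a screw lid, 51 mm in diameter, 74 mm tall; origin at the centre of its underside.
Mind the look-alikes: they are no part of the job. Leave any yellow look-alike of the vial alone.

How it is judged:
At the end, for the whole second after the job is handed in: The vial stands upright (within 0.05 rad) and at rest on the pan, its axis within 6 mm of the pan's centre, and the three bystanders are within 15 mm of where they stood (horizontal distance between vial and pan_top below 0.006 m and angle between vial's own z axis and vertical below 0.05 rad and z of vial in the frame of pan_top between -0.003 and 0.003 m and linear speed of vial below 0.01 m/s and distance of each of brown_vial, clear_vial, specimen_pot from where it was at the start of the episode below 0.015 m); the robot touches nothing.
It fails at once if the vial is lifted more than 8 mm off the pan (z of vial in the frame of pan_top above 0.008 m).
It fails at once if the vial falls off the pan (z of vial in the frame of pan_top below -0.006 m).
It fails at once if the vial is tipped by more than 0.4 rad (angle between vial's own z axis and vertical above 0.4 rad).
It fails at once if the vial is gripped or pushed hard (more than 5 N from the fingers) (contact force between the fingers and vial above 5 N).
It fails at once if a bystander is tipped or moved by more than 15 mm (distance of any of brown_vial, clear_vial, specimen_pot from where it was at the start of the episode above 0.015 m or angle between any of brown_vial, clear_vial, specimen_pot's own z axis and vertical above 0.4 rad).
It also fails if it takes over 48 s, if anything falls off the work surface, if the arm or the gripper's body presses on something with over 40 N, if the wrist force passes 120 N, or if a joint passes its speed limit or range.

## Working session

There is one attempt and no reset: what is moved stays moved. The work goes in short steps, Python scripts to look and compute and a shell command to move; the robot and the scene stay as the last step left them, time stands still between calls to the robot, and variables do not carry over. Pictures are saved under pics/ and viewed, at most 10 in all, crops included, and the job is handed in when it is done.

```bash
mkdir -p pics; ls; cat > h.py <<'E'
import numpy as np, cv2
from scipy.spatial.transform import Rotation as R
from workcell import status, optics, env
def cam(n):
    c=optics.read_camera(n); c['f']=192/np.tan(np.radians(c['vfov'])/2)
    q=np.array(c['attitude']); c['R']=R.from_quat(np.r_[q[1:],q[0]]).as_matrix() if q.size==4 else q.reshape(3,3)
    c['o']=np.array(c['origin']); return c
def ray(c,u,v): return c['R']@np.array([(u-c['cx'])/c['f'],(v-c['cy'])/c['f'],1])
def atz(c,u,v,z):
    d=ray(c,u,v); return c['o']+d*(z-c['o'][2])/d[2]
def pt(c,u,v): return c['o']+ray(c,u,v)*c['depth'][int(v),int(u)]
def proj(c,p):
    q=c['R'].T@(np.array(p)-c['o']); return q[:2]/q[2]*c['f']+[c['cx'],c['cy']]
def save(c,name,box=None,s=1):
    im=c['frame'][:,:,::-1]
    if box: im=im[box[1]:box[3],box[0]:box[2]]
    cv2.imwrite('pics/'+name,cv2.resize(im,None,fx=s,fy=s,interpolation=cv2.INTER_CUBIC))
E
python3 - <<'E'
from h import *
import pickle
cs={n:cam(n) for n in('scene','top')}
pickle.dump(cs,open('c0.pkl','wb'))
im=np.hstack([cs[n]['frame'] for n in('top','scene')])[:,:,::-1]
cv2.imwrite('pics/a.png',cv2.resize(im,(800,300),interpolation=cv2.INTER_AREA))
for n in cs: print(n,cs[n]['o'],cs[n]['f'],cs[n]['cx'],cs[n]['cy'],cs[n]['R'])
print(status.get_state(),env.tip_reach)
E
```

```text
pics
scene [-0.16416469 -0.6379      0.44625284] 440.6605652718779 258.06270109674784 185.73608654068565 [[ 0.63907519 -0.32532786  0.69695386]
 [-0.76891481 -0.24809941  0.58925096]
 [-0.01878591 -0.91247382 -0.40870359]]
top [ 0.41528568 -0.06882744  0.91941683] 374.8100572218935 256.514320188294 191.2609145141128 [[ 0.00356786 -0.99330495  0.11546662]
 [-0.99980433 -0.00578997 -0.01891491]
 [ 0.01945682 -0.11537654 -0.99313125]]
{'clock': 0.1, 'joint_pos': array([-1.31361325e+00,  3.13951929e-01,  4.50923145e-02,  1.30359771e+00,
        2.82742586e-05,  1.43118651e+00]), 'qvel': array([ 0.00083344, -0.00252451,  0.00355101,  0.00035329,  0.00027745,
       -0.00134622]), 'tau': array([ 1.78544818e-03, -4.81728888e+01,  2.99241936e+01,  1.28178194e-02,
       -1.54943887e-04, -4.97813375e-06]), 'tcp_pos': array([ 0.22212201, -0.53000272,  0.30308268]), 'orientation': array([-8.29896152e-04,  9.80383559e-01,  1.97097408e-01, -3.46814911e-05]), 'wrist_force': array([-0.06121498, -0.99856972,  0.18925973]), 'ft_torque': array([ 0.0208114 , -0.03584425, -0.02751123]), 'grip_force': 0.0, 'finger_gap': 0.08539005969128614} 0.0726
```

View pics/a.png

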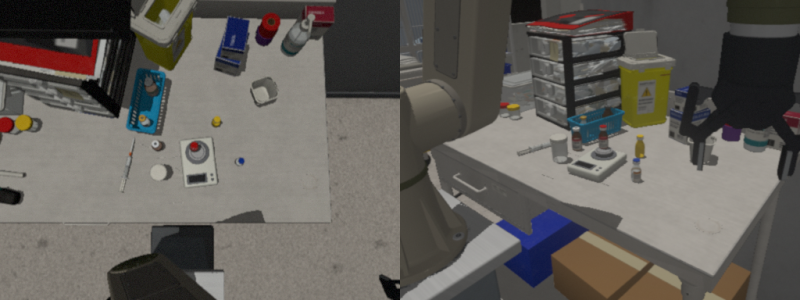

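The top view shows the balance near (198,162) with the red-capped vial on its pan at (196,147). Bystanders are at (157,145), (159,172) and (240,161), and a yellow look-alike is at (216,121). I'll enlarge both views.

```bash
python3 - <<'E'
from h import *
import pickle
cs=pickle.load(open('c0.pkl','rb'))
t=cs['top'];s=cs['scene']
def crop(c,b,k): return cv2.resize(c['frame'][b[1]:b[3],b[0]:b[2],::-1],None,fx=k,fy=k,interpolation=cv2.INTER_CUBIC)
a=crop(t,(220,165,290,245),6); b=crop(s,(210,145,280,225),5.4 and 6)
a=crop(t,(220,165,286,245),6); b=crop(s,(210,150,276,230),6)
cv2.imwrite('pics/b.png',np.hstack([a,b])); print(a.shape)
E
```

```text
(480, 396, 3)
```

View pics/b.png

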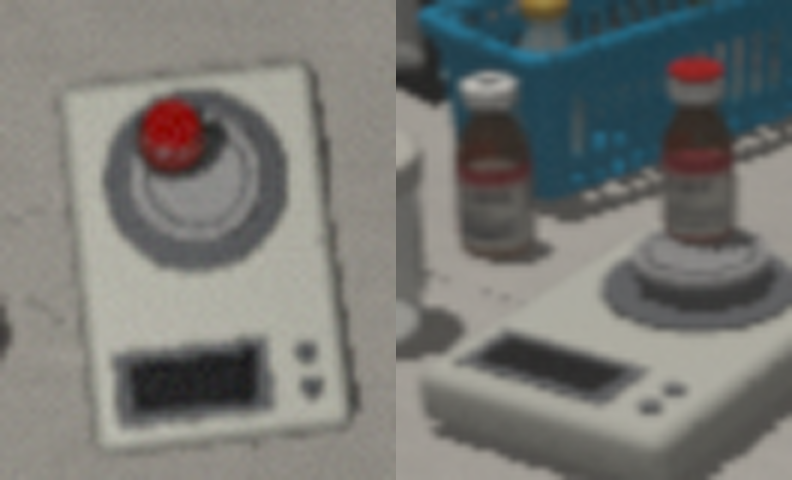

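The right vial is confirmed: the red-capped one, brown with a white collar, is the only one standing on the pan (crop top (172,131), scene (697,150)). The white-capped brown vial at (495,165) stands on the counter, and the yellow one is off to the side. Next I'll measure the poses and check them with model overlays in both views.

```bash
python3 - <<'E'
from h import *
import pickle
from scipy.optimize import least_squares
cs=pickle.load(open('c0.pkl','rb'));t=cs['top'];s=cs['scene']
T=lambda x,y:(220-.5+(x+.5)/6,165-.5+(y+.5)/6); S=lambda x,y:(210-.5+(x-396+.5)/6,150-.5+(y+.5)/6)
# housing corners of the top face in top view, display end centre
cor=[atz(t,*T(*p),.025) for p in[(64,92),(308,66),(350,412),(102,447)]]
cor=np.array(cor);print('corners',cor.round(4).tolist(),[np.linalg.norm(cor[i]-cor[i-1]).round(4) for i in range(4)])
ctr=cor.mean(0);ax=(cor[0]+cor[1]-cor[2]-cor[3])[:2];ax/=np.linalg.norm(ax);print('pan from housing',ctr[:2]+.03*ax,'axis',ax)
# pan edges: left,right,bottom
print('panL,R,B',[atz(t,*T(*p),.040).round(4).tolist() for p in[(131,180),(257,178),(194,241)]])
print('cap top',atz(t,*T(172,128),.106),pt(t,*T(172,128)))
sc=atz(s,*S(697,69),.106);print('cap scene',sc, pt(s,*S(697,69)))
print('foot scene',atz(s,*S(699,241),.040),'-> nearest rim')
print('pan scene L,R',atz(s,*S(634,252),.040),atz(s,*S(772,256),.040))
for n,p in(('a',(157,145)),('b',(159,172)),('c',(240,161)),('y',(216,121))): print(n,pt(t,p[0]*1.28,p[1]*1.28).round(3))
E
```

```text
corners [[0.5464, -0.0225, 0.025], [0.5576, -0.1205, 0.025], [0.4192, -0.1371, 0.025], [0.4051, -0.0391, 0.025]] [np.float64(0.1423), np.float64(0.0987), np.float64(0.1394), np.float64(0.0989)]
pan from housing [ 0.51187777 -0.07627452] axis [0.99305983 0.11761027]
panL,R,B [[0.5094, -0.05, 0.04], [0.5105, -0.0995, 0.04], [0.4855, -0.0749, 0.04]]
cap top [ 0.52152359 -0.06619289  0.106     ] [ 0.52136861 -0.06619673  0.10718658]
cap scene [ 0.51838312 -0.06703137  0.106     ] [ 0.51674533 -0.06840118  0.10681644]
foot scene [ 0.51462988 -0.06961025  0.04      ] -> nearest rim
pan scene L,R [ 0.49275737 -0.05684913  0.04      ] [ 0.52066697 -0.09901712  0.04      ]
a [0.526 0.042 0.07 ]
b [0.448 0.034 0.074]
c [ 0.482 -0.202  0.059]
y [ 0.6   -0.131  0.066]
```

The pan centre is near (0.511,-0.0755) and the vial near (0.521,-0.066). That puts it about 13 mm off toward +x+y, which fits the stated range. I'll straddle the vial with the jaws, closing line along that direction, and nudge it with one pad. First I'll roll the tool by -109°, then travel at height.

```bash
python3 -m handwheel '{"deltas": [[1,0,0,0,-0.99],[1,0,0,0,-0.99],[1,0,0,0,-0.99],[1,0,0,0,-0.99],[1,0,0,0,-0.99],[1,0,0,0,-0.99],[1,0,0,0,-0.99],[1,0,0,0,-0.99],[1,0,0,0,-0.99],[1,0,0,0,-0.99],[1,0,0,0,-0.99],[1,0,0,0,0]]}' 20
python3 -m handwheel '{"deltas": [[0.6,0.25,0.88,0,0],[0.6,0.25,0.88,0,0],[0.6,0.25,0.88,0,0],[0.6,0.25,0.88,0,0],[0.6,0.25,0.88,0,0],[0.6,0.25,0.88,0,0],[0.6,0.25,0.88,0,0],[0.6,0.25,0.88,0,0],[0.6,0.25,0.88,0,0],[0.6,0.25,0.88,0,0],[0.6,0.25,0.88,0,0],[0.6,0.25,0.88,0,0],[0.6,0.25,0.88,0,0],[0.6,0.25,0.88,0,0],[0.6,0.25,0.88,0,0],[0.6,0,0,0,0],[0.6,0,0,0,0]]}'
python3 - <<'E'
from h import *
import pickle
c=cam('wrist');pickle.dump(c,open('w1.pkl','wb'));save(c,'w1.png',s=1.5)
st=status.get_state();q=st['orientation'];M=R.from_quat(np.r_[q[1:],q[0]]).as_matrix();print(st['tcp_pos'],M.round(3),st['finger_gap'],c['o'],c['R'].round(3))
E
```

```text
clock: 1.6
tcp_pos: [0.2222, -0.5302, 0.3035]
orientation: [-0.0, 0.411, 0.912, 0.0]
wrist_force: [-0.0, -0.3, -0.3]
finger_gap: 0.0852
grip_force: 0.0
clock: 3.72
tcp_pos: [0.5169, -0.0675, 0.3036]
orientation: [-0.0, 0.41, 0.912, -0.0]
wrist_force: [-0.5, 0.0, 0.4]
finger_gap: 0.0684
grip_force: 0.0
[ 0.51675894 -0.0679169   0.30370785] [[-0.663  0.749 -0.001]
 [ 0.749  0.663 -0.   ]
 [ 0.    -0.001 -1.   ]] 0.06817832216821815 [ 0.47254916 -0.01856496  0.37545654] [[ 0.748  0.64   0.172]
 [ 0.663 -0.722 -0.197]
 [-0.001  0.261 -0.965]]
```

View pics/w1.png

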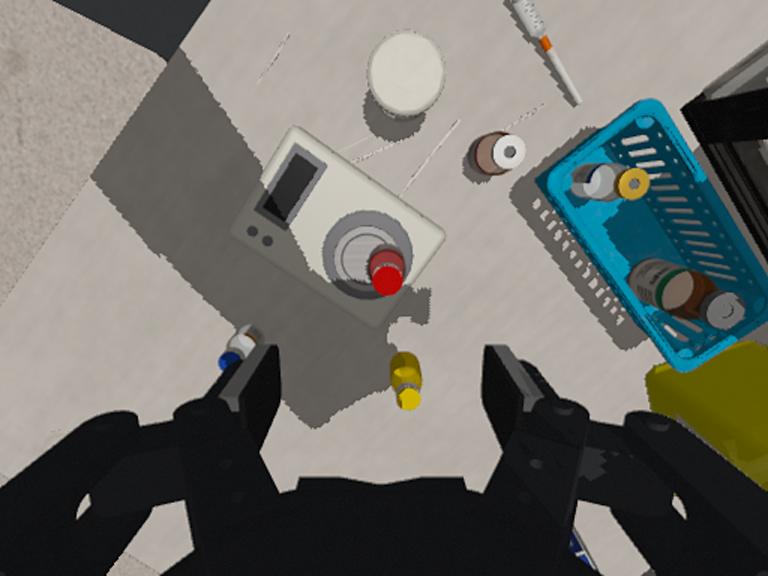

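The wrist view shows the vial at (387,272), right of the pan centre (~(370,260)), with the jaws open below it. I'll enlarge that area for a tight measurement.

```bash
python3 - <<'E'
from h import *
import pickle
c=pickle.load(open('w1.pkl','rb'));save(c,'w1c.png',(205,130,285,205),8)
E
```

```text
(no output)
```

View pics/w1c.png

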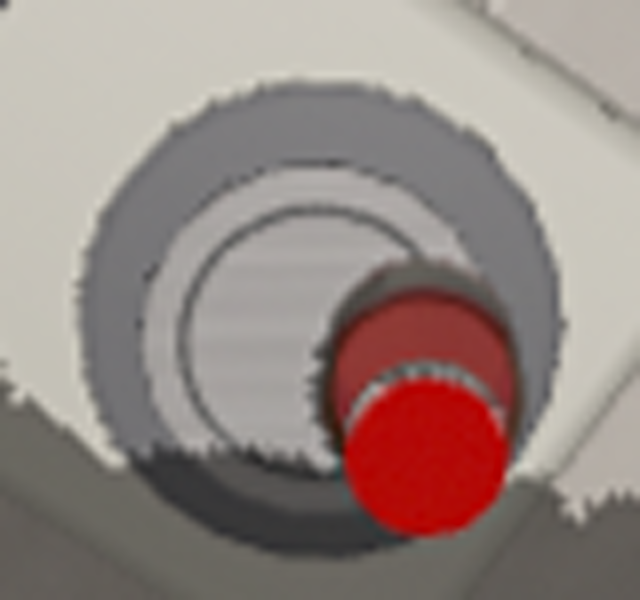

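Read-off: pan edge at left (142,325), top (312,163), right-upper (470,250) and bottom (310,512); ring at left (180,335) and top (315,207); cap centre (426,455).

```bash
python3 - <<'E'
from h import *
import pickle
from scipy.optimize import least_squares
c=pickle.load(open('w1.pkl','rb'))
W=lambda x,y:(205-.5+(x+.5)/8,130-.5+(y+.5)/8)
def fit(pts,z,r0):
    P=np.array([atz(c,*W(*p),z)[:2] for p in pts])
    for fr in(0,1):
        f=lambda q:np.hypot(*(P-q[:2]).T)-(q[2] if fr else r0)
        s=least_squares(f,np.r_[P.mean(0),r0]);print(s.x.round(4),(f(s.x)*1e3).round(1))
fit([(142,325),(312,163),(470,250),(310,512),(200,215),(400,190),(230,490)],.040,.026)
fit([(180,335),(315,207),(415,248),(245,460),(222,243)],.040,.0195)
fit([(344,455),(507,455),(427,375),(427,536)],.106,.011)
M=np.array([[-.663,.749],[.749,.663]])
cap=atz(c,*W(426,455),.106);print('cap',cap)
st=status.get_state();print('tcp in tool axes (mm)',M@st['tcp_pos'][:2]*1e3,'cap',M@cap[:2]*1e3)
print('pan',M@np.array([.511,-.0755])*1e3)
# finger tips depth
for p in[(270,350),(492,350),(240,375),(515,375)]:
    u,v=p[0]/1.5,p[1]/1.5;P=pt(c,u,v);print(P.round(4),(M@(P-st['tcp_pos'])[:2]*1e3).round(1))
E
```

```text
[ 0.5096 -0.0775  0.026 ] [ 0.1  0.5  0.  -0.3 -0.5 -0.5  0.1]
[ 0.5095 -0.0775  0.0259] [ 0.1  0.6  0.1 -0.2 -0.4 -0.4  0.1]
[ 0.5087 -0.0778  0.0195] [0.  0.3 0.9 1.2 0.1]
[ 0.5096 -0.0779  0.0204] [-0.2  0.1 -0.1  0.1  0.1]
[ 0.5208 -0.0678  0.011 ] [-1.3 -1.2 -1.  -1.1]
[ 0.5208 -0.0678  0.0098] [-0.1 -0.1  0.1  0.1]
cap [ 0.52075943 -0.06761832  0.106     ]
tcp in tool axes (mm) [-393.48093528  342.0235471 ] cap [-395.90962011  345.21786361]
pan [-395.3425  332.6825]
[ 0.483  -0.0829  0.2488] [ 11.2 -35.2]
[ 0.5346 -0.0366  0.2496] [11.6 34.1]
[ 0.48   -0.086   0.2652] [ 10.8 -39.5]
[ 0.5367 -0.0353  0.2658] [11.2 36.6]
```

All consistent: in tool axes the vial is 15 mm along +y from the pan centre and 0 mm off in x, so the roll is right. Next I centre the jaws on the vial and descend partway around it.

```bash
python3 -m handwheel '{"deltas": [[0.1,-0.06,0.08,0,0],[0.1,0,0,0,0],[0.1,0,0,0.5,0],[0.1,0,0,0.5,0],[0.1,0,0,0.5,0],[0.1,0,0,0,0],[0.1,0,0,0,0],[0.1,0,0,0,0]]}'
python3 - <<'E'
from h import *
import pickle
c=cam('wrist');save(c,'w2.png',(120,90,400,290),2.8)
M=np.array([[-.663,.749],[.749,.663]])
pickle.dump(c,open('w2.pkl','wb'))
st=status.get_state();print(st['tcp_pos'],M@st['tcp_pos'][:2]*1e3,st['finger_gap'])
E
```

```text
clock: 4.78
tcp_pos: [0.5217, -0.0674, 0.245]
orientation: [0.001, 0.41, 0.912, 0.0]
wrist_force: [0.1, 0.3, -0.3]
finger_gap: 0.0471
grip_force: 0.0
[ 0.52165927 -0.0673322   0.24487564] [-396.2919121  346.08154  ] 0.04695216138071549
```

View pics/w2.png

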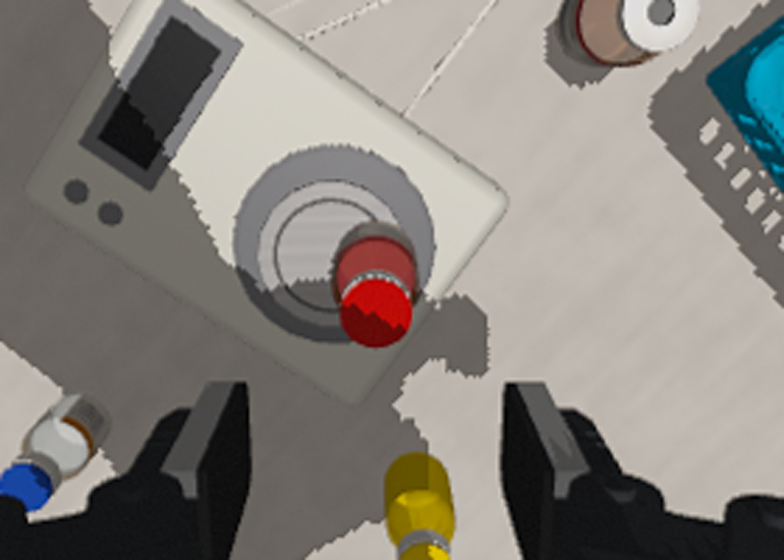

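The vial cap (376,312) is midway between the pad tips (250,383) and (502,383), with clear space on both sides. I'll get the tip height from depth.

```bash
python3 - <<'E'
from h import *
import pickle
c=pickle.load(open('w2.pkl','rb'))
M=np.array([[-.663,.749],[.749,.663]])
for x,y in[(246,385),(228,385),(506,385),(520,385),(245,420)]:
    P=pt(c,120+x/2.8,90+y/2.8);print(P.round(4),(M@P[:2]*1e3).round(1))
E
python3 -m handwheel '{"deltas": [[0.1,0,0,0.6,0],[0.1,0,0,0.6,0],[0.1,0,0,0.6,0],[0.1,0,0,0.4,0],[0.1,0,0,0.3,0],[0.1,0,0,0.2,0],[0.1,0,0,0,0],[0.1,0,0,0,0]]}'
```

```text
[ 0.4975 -0.0762  0.1796] [-386.9  322.1]
[ 0.4947 -0.0771  0.1825] [-385.7  319.4]
[ 0.5326 -0.045   0.1796] [-386.8  369.1]
[ 0.533  -0.0427  0.1831] [-385.4  370.9]
[ 0.5013 -0.0807  0.1816] [-392.8  322. ]
clock: 5.82
tcp_pos: [0.5216, -0.0673, 0.1365]
orientation: [0.001, 0.41, 0.912, 0.0]
wrist_force: [0.6, -0.3, -0.5]
finger_gap: 0.0468
grip_force: 0.0
```

```bash
python3 -m handwheel '{"deltas": [[0.1,0,0,0.25,0],[0.1,0,0,0.2,0],[0.1,0,0,0.1,0],[0.1,0,0,0,0],[0.1,0,-0.08,0,0],[0.1,0,-0.08,0,0],[0.1,0,-0.04,0,0],[0.1,0,-0.03,0,0],[0.1,0,-0.025,0,0],[0.1,0,-0.025,0,0],[0.1,0,-0.025,0,0],[0.1,0,-0.025,0,0],[0.1,0,-0.025,0,0],[0.1,0,-0.025,0,0],[0.1,0,0,0,0]]}'
python3 - <<'E'
from h import *
c=cam('wrist');s=cam('scene')
a=cv2.resize(c['frame'][100:290,150:370],None,fx=2,fy=2,interpolation=cv2.INTER_CUBIC)
b=cv2.resize(s['frame'][140:235,205:295],(360,380),interpolation=cv2.INTER_CUBIC)
cv2.imwrite('pics/w3.png',np.hstack([a,b])[:,:,::-1])
M=np.array([[-.663,.749],[.749,.663]]);st=status.get_state();print(M@st['tcp_pos'][:2]*1e3)
E
```

```text
clock: 7.7
tcp_pos: [0.5097, -0.0773, 0.1138]
orientation: [-0.0, 0.41, 0.912, -0.0]
wrist_force: [-0.0, 0.6, 0.2]
finger_gap: 0.0472
grip_force: 0.0
[-395.8256261   330.51607597]
```

View pics/w3.png

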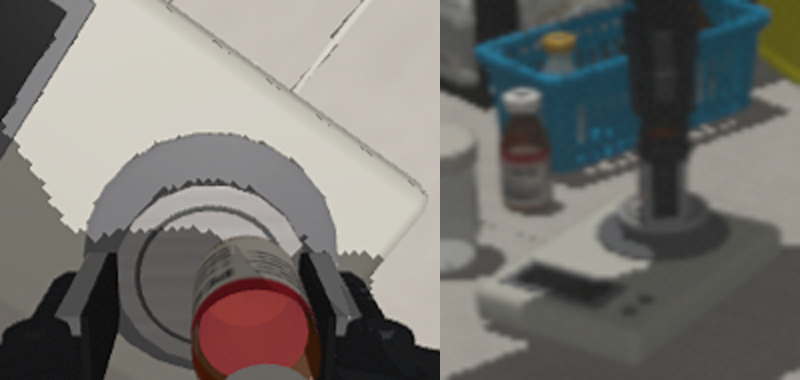

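The vial stands upright against the right pad ((310,290)) and has started to slide. The pan centre is about 10 mm further left, so I'll continue gently.

```bash
python3 -m handwheel '{"deltas": [[0.1,0,-0.025,0,0],[0.1,0,-0.025,0,0],[0.1,0,-0.025,0,0],[0.1,0,-0.025,0,0],[0.1,0,-0.025,0,0],[0.1,0,-0.025,0,0],[0.1,0,-0.025,0,0],[0.1,0,-0.025,0,0],[0.1,0,-0.02,0,0],[0.1,0,0,0,0],[0.1,0,0,0,0]]}'
python3 - <<'E'
from h import *
import pickle
c=cam('wrist');pickle.dump(c,open('w4.pkl','wb'));save(c,'w4.png',(170,150,350,290),4)
M=np.array([[-.663,.749],[.749,.663]]);st=status.get_state();print(M@st['tcp_pos'][:2]*1e3)
E
```

```text
clock: 9.18
tcp_pos: [0.5032, -0.0831, 0.1139]
orientation: [0.0, 0.41, 0.912, -0.0]
wrist_force: [0.5, 0.1, -0.1]
finger_gap: 0.0472
grip_force: 0.0
[-395.89019565  321.82873951]
```

View pics/w4.png

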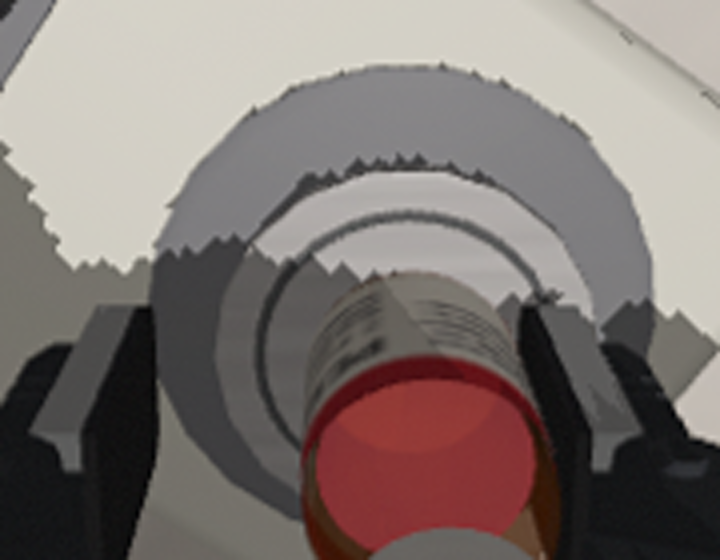

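The ring shows at the far side and left, and the foot's far edge is at (402,270). Now compare with where a centred foot would project.

```bash
python3 - <<'E'
from h import *
import pickle
from scipy.optimize import least_squares
c=pickle.load(open('w4.pkl','rb'));W=lambda x,y:(170-.5+(x+.5)/4,150-.5+(y+.5)/4)
M=np.array([[-.663,.749],[.749,.663]])
P=lambda pts:np.array([M@atz(c,*W(*p),.040)[:2]*1e3 for p in pts])
def fit(p,r):
    s=least_squares(lambda q:np.hypot(*(P(p)-q).T)-r,P(p).mean(0));print(s.x.round(1),s.fun.round(1))
fit([(217,350),(400,170),(490,187),(595,300),(255,242)],26)
fit([(258,350),(410,213),(300,262),(500,240),(535,280)],20.5)
fit([(402,270),(350,293),(315,335),(460,288),(306,360)],13.5)
E
```

```text
[-396.1  330.8] [-0.   0.  -0.2  0.1  0.1]
[-396.6  330.8] [ 0.   0.2 -0.3  0.2 -0.3]
[-397.8  330.6] [ 0.5 -0.3 -0.2 -0.2  0.3]
```

The foot is at (-397.8, 330.6) and the pan centre at (-396.3, 330.8), so it is about 1.5 mm off and well within 6 mm. I'll back off so the vial is free between the pads, rise and check.

```bash
python3 -m handwheel '{"deltas": [[0.1,0,0.06,0,0],[0.1,0,0.08,0,0],[0.1,0,0.08,0,0],[0.1,0,0,0,0],[0.1,0,0,-0.2,0],[0.1,0,0,-0.4,0],[0.1,0,0,-0.7,0],[0.1,0,0,-0.7,0],[0.1,0,0,-0.8,0],[0.1,0,0,-0.8,0],[0.1,0,0,-0.8,0],[0.1,0,0,0,0],[0.1,0,0,0,0]]}'
python3 - <<'E'
from h import *
c=cam('wrist');s=cam('scene')
a=cv2.resize(c['frame'][110:210,190:290],(400,400),interpolation=cv2.INTER_CUBIC)
b=cv2.resize(s['frame'][140:240,200:300],(400,400),interpolation=cv2.INTER_CUBIC)
cv2.imwrite('pics/w5.png',np.hstack([a,b])[:,:,::-1])
E
```

```text
clock: 10.85
tcp_pos: [0.5095, -0.0772, 0.2897]
orientation: [-0.0, 0.41, 0.912, -0.0]
wrist_force: [-0.2, 0.4, -0.2]
finger_gap: 0.047
grip_force: 0.0
```

View pics/w5.png

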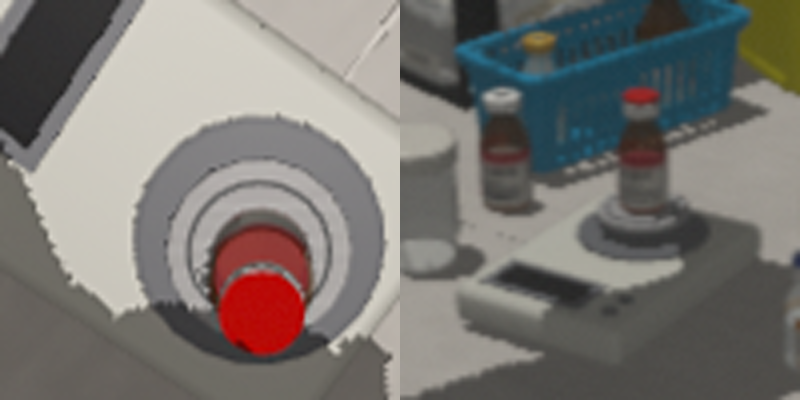

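The vial stands upright and centred (wrist (262,255), ring around it at 189–333). The bystanders haven't moved and the arm is clear, so I'm handing in.

```bash
python3 -c "
from workcell import hand_in; print(hand_in())"
```

```text
the job is handed in; nothing more can be done
None
```

I slid the vial to the middle of the pan, about 1.5 mm off centre by my last measurement. It was standing upright, with the bystanders untouched and the arm clear, when I handed the job in; `hand_in()` returned no verdict.

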